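# Peel the top tray off a sticking stack and present it over the light pad

### The arm

A 7-joint arm with a two-finger parallel gripper is mounted at the origin on the work surface. World frame = base frame: x ahead of the robot, y to its left, z up, the work surface at z = 0. Lengths are in m, angles in rad, forces in N, time in s.
With the tool pointing down it reaches from about 0.4 to 0.85 m from the base axis. Payload 6.9 kg.
Tool frame: the origin (TCP) lies midway between the tips of the shut fingers; the grasp point (between the pads) lies 19 mm behind it (tcp_to_grasp is the distance from the TCP to the grasp point, in m); y points along the fingers, z is the direction in which the jaws open and shut, and the axes are right-handed (so a half turn about y gives the same grasp; the last joint's range is limited). The gripper opens to 85 mm and grips with 20 to 120 N. Pads are 22 mm wide; open, the fingers measure 114 mm over their backs; the gripper's body (76 mm by 85 mm) begins 54 mm behind the grasp point. The pads swing forward as they close: fully open they stand 13 mm farther back than shut.
Start: joints at [-1.133, 0.507, -0.238, 1.5, 0.126, 1.149, -0.155], TCP at [0.204, 0.591, 0.231] pointing down, gripper open.
Joint ranges: [-3.08, 3.08], [-0.24, 2.05], [-1.43, 1.35], [0, 2.5], [-1.52, 4.66], [0.17, 1.96], [-2.89, 2.89]. Speed limits (rad/s): [2.39, 2.39, 3.14, 3.14, 3.14, 3.14, 3.14].

### API

Orientations are given as a rotation vector (axis times angle).
In Python, from cell import * gives the robot as it stands.
- The arm moves only by the tool move_arm, never from a script. Its argument "motion" is a list of rows, each a list of 4 numbers: the shift along the tool's x, y, z in cm, then the turn about the tool's y in rad. A call has exactly 5 rows; each row is the pose to reach, as a shift and turn from the pose commanded when the call began, along the tool's axes at that moment; what a row does not reach only later rows make up. A row lasts 1/8 s, in which the tool goes at most 62.5 mm and 10.7 degrees, less where a joint would pass 70% of its speed; a pose out of reach is approached as far as the arm can. A call with a gripper value outside its range is refused whole. "gripper" is the gripper's target within -1 to 1 (shut at 1, half-way at 0, fully open at -1), set as the call begins (left out, the last holds). The fingers move at their own pace and stop on an object; the grip force is fixed at half the most. Time passes only in rows, so rows that repeat a pose let the fingers close, or fill a call up. It gives the time, the measured TCP pose, the force and the opening at its end, in the units of the state.
- read_state(): the state, without advancing time (a new reading comes with each control period).
- read_camera(name): name is "scene" or "side" or "wrist"; returns (picture, depth): 384x512x3 uint8, red, green, blue; 384x512 float32, m along the optical axis (not along the pixel's ray), 0 where there is no reading.
- camera_params(name): a dict with "camera_matrix" (3x3 intrinsics, pixels), "D" ([k1, k2, p1, p2, k3] as OpenCV has them; the pictures are not rectified), "world_from_camera" (4x4, takes a point from camera to world coordinates). Camera axes: x right, y up, looking along -z (the intrinsics and any distortion apply to the point x, -y, -z); pixel columns grow to the right and rows downward; lengths in m; the calibration is good to about 2 mm. A picture is of the moment at which its call begins: read the wrist's pose just before it. camera_params takes no time and is no camera call; for the wrist camera it gives the pose at the moment of the call.
- hand_in(): hands the job in, once; it reports no verdict.
The state is a dict: "time": time; "q": joint angles; "joint_velocities": joint speeds; "effort": joint torques, N m; "tool_pos": TCP position; "tcp_rot": TCP orientation; "contact_force": force on the tool from outside, world axes, zero at the start; "torque": the same for the moment, N m; "width": finger opening in m.
Only numpy, scipy, OpenCV 4.12 (cv2) and the standard library are available. Lean on these libraries where they do the work, as an engineer would, in place of code of your own. Each camera call takes 0.05 s, during which the arm holds its last target.

### The job

The top tray clings to the nested stack of parts trays: take it by the upright tab on its corner and lift that corner up first, clearly open while the opposite corner is still down on the stack, then take it right off, leaving the trays below where they stand. Present it to the inspector: hold it level, right way up and centred over the light pad, about 15 cm above it. Finish holding it there, still in the gripper and touching nothing else, with the other things on the bench left alone.

Things in the scene. Friction and masses are not known exactly. Their poses are not given: they have to be found in the camera images.
- tray_center (a point): Top tray: light grey formed plastic with eight pockets, about 0.1 kg. Flat rim 150 mm (its x) by 110 mm (its y), 4 mm thick; below the rim a pan 118 x 78 mm, 9 mm deep, sits with 3 mm play all round in the tray beneath. This point is the centre of the rim, half-way through its thickness (32 mm above the bench on the stack); z is up when level.
- tab (a point): Centre (half-way up) of the top tray's only tab: an upright block on the rim at the +x +y corner, 10 mm thick, 30 mm long, 26 mm high, this point 13 mm above the rim's top face. Its length runs along the tray's diagonal, 0.633 rad from the tray's x towards its y; pinch it across its thickness. 74 mm from the tray's centre. Axes as the tray's.
- far_corner (a point): Outer corner of the top tray's rim diagonally opposite the tab, at the rim's underside; 93 mm from the tray's centre, 167 mm from the tab. Axes as the tray's.
- stack: The two lower trays, nested together, loose on the bench, about 0.7 to 0.8 kg in all, 150 x 110 mm, 30 mm high. Origin at the centre of the underside, axes along those of the seated top tray. The top tray's rim rests on the top edge, 30 mm above the bench.
- snaps (a point): Centre of the lower trays' top edge. Just outside the rim stand four ears up to 46 mm high, reaching 16 mm out, at x,y = (75,-20), (-20,55), (-75,0), (10,-55) mm; each has a springy 12 mm round nub overhanging the top tray's edge by 2 mm, holding it with about 2 N until raised some 6 mm there. Turning the tray 0.2 rad up about its far corner frees them one after another.
- pad_center (a point): Light pad: flat dark grey plate with a white lit face, 170 x 130 mm, 14 mm high, fixed on the bench on the other side from the stack; this point is the centre of its top face.
- ring_gauge: Bystander: steel ring gauge, 56 mm across, 22 mm high, lying flat; origin at its underside centre. To be left alone.
- pin_jar: Bystander: clear jar with black cap, 44 mm across, 65 mm high; origin at its underside centre. To be left alone.
- gauge_case: Bystander: closed wooden gauge-block case, 75 x 130 x 39 mm; origin at its underside centre. To be left alone.
- loupe: Bystander: bare metal eye loupe, 42 mm across, 46 mm high; origin at its underside centre. To be left alone.
- driver: Bystander: screwdriver about 150 mm long, lying flat; origin at its underside near mid-length. To be left alone.
- pen_cup: Bystander: white open cup, 72 mm across, 85 mm high; origin at its underside centre. To be left alone.
Things that resemble listed ones, but are neither listed nor needed, are in the scene too. Leave any yellow look-alike of the part that bears tray_center alone. Of the things that look like the part that bears pad_center, take the one that is farthest to the robot's right at the start.

How it is judged:
By the outcome, as a careful person would: the job done as asked, in the order asked, and still so for the second after the job is handed in, while the arm keeps its last pose, push and grip.
It also fails if it takes over 42 s, if anything falls off the work surface, if the arm or the gripper's body presses on something with over 40 N, if the wrist force passes 120 N, or if a joint passes its speed limit or range.

## Working session

There is one attempt and no reset: what is moved stays moved. The work goes in short steps, Python scripts to look and compute and a tool call to move; the robot and the scene stay as the last step left them, time stands still between calls to the robot, and variables do not carry over. Pictures are saved under pics/ and viewed, and the job is handed in when it is done.

Besides the shell and the picture viewer there is one more tool, called after "Request:" as name(argument=value, ...) on one line, values as JSON. move_arm: Moves the arm, as the interface text tells. Its arguments: {"type":"object","properties":{"motion":{"type":"array"},"gripper":{"type":"number"}},"required":["motion"]}

```bash
ls; mkdir -p pics; python3 - <<'E'
from cell import *
import cv2,numpy as np
s=read_state();print({k:np.round(v,3) for k,v in s.items()})
for n in ["scene","side","wrist"]:
    p=camera_params(n);im,d=read_camera(n)
    np.savez(f"pics/{n}0.npz",im=im,d=d,K=p["camera_matrix"],D=p["D"],T=p["world_from_camera"])
    cv2.imwrite(f"pics/{n}0.png",im[:,:,::-1]);print(n,np.round(p["world_from_camera"],3).tolist(),np.round(p["camera_matrix"],1).tolist(),p["D"])
print(read_state()["time"])
E
```

```text
pics
{'time': np.float64(0.0), 'q': array([-1.133,  0.508, -0.237,  1.501,  0.126,  1.149, -0.155]), 'joint_velocities': array([-0.   , -0.002,  0.001, -0.001, -0.   , -0.001, -0.001]), 'effort': array([ 1.0000e-03, -6.2060e+01, -2.1860e+00, -2.4967e+01,  1.3000e-02,
        1.2000e-02, -0.0000e+00]), 'tool_pos': array([0.204, 0.59 , 0.23 ]), 'tcp_rot': array([-1.557,  0.261, -0.261]), 'contact_force': array([ 0.11 ,  0.785, -0.303]), 'torque': array([ 0.052, -0.043, -0.034]), 'width': np.float64(0.086)}
scene [[0.354, -0.68, 0.643, 1.139], [0.935, 0.242, -0.259, -0.258], [0.021, 0.693, 0.721, 0.776], [0.0, 0.0, 0.0, 1.0]] [[378.0, 0.0, 259.0], [0.0, 378.0, 189.2], [0.0, 0.0, 1.0]] [-0.02916927  0.          0.          0.          0.        ]
side [[-0.897, 0.283, -0.339, -0.03], [-0.442, -0.585, 0.68, 1.075], [-0.006, 0.76, 0.65, 1.083], [0.0, 0.0, 0.0, 1.0]] [[472.9, 0.0, 247.0], [0.0, 472.9, 191.5], [0.0, 0.0, 1.0]] [-0.06520513  0.          0.          0.          0.        ]
wrist [[0.325, -0.902, -0.285, 0.131], [0.946, 0.31, 0.098, 0.615], [0.0, -0.301, 0.954, 0.374], [0.0, 0.0, 0.0, 1.0]] [[277.3, 0.0, 256.5], [0.0, 277.3, 191.8], [0.0, 0.0, 1.0]] [0.00061648 0.         0.         0.         0.        ]
0.15
```

View pics/scene0.png

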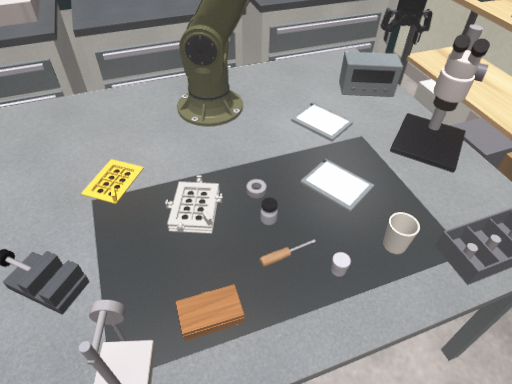

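View pics/side0.png

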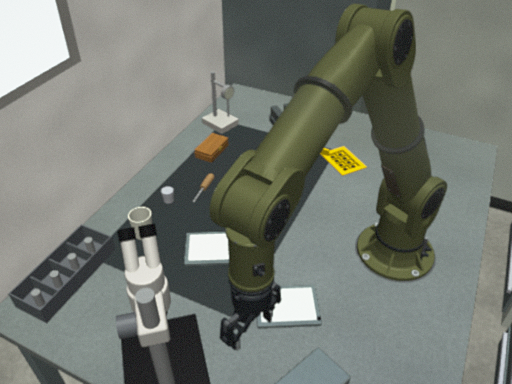

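View pics/wrist0.png

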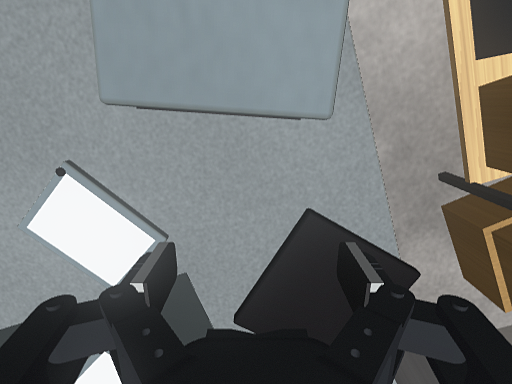

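Scene view: the light-grey tray stack is at about (195,207). The yellow look-alike is at (113,180). There are two pad candidates, at (338,183) and (322,120). Next I'll measure these.

```bash
cat > h.py <<'E'
import numpy as np,cv2
def load(f):
    z=np.load(f);return dict(im=z['im'],d=z['d'],K=z['K'],D=z['D'],T=z['T'])
def ray(c,uv):
    p=cv2.undistortPoints(np.array(uv,float).reshape(-1,1,2),c['K'],c['D']).reshape(-1,2)
    d=np.c_[p[:,0],-p[:,1],-np.ones(len(p))]
    return c['T'][:3,3],d@c['T'][:3,:3].T
def plane(c,uv,z):
    o,d=ray(c,uv);return o+d*((z-o[2])/d[:,2])[:,None]
def tri(c1,u1,c2,u2):
    A=np.zeros((3,3));b=np.zeros(3);L=[]
    for c,u in((c1,u1),(c2,u2)):
        o,d=ray(c,[u]);d=d[0]/np.linalg.norm(d[0]);P=np.eye(3)-np.outer(d,d);A+=P;b+=P@o;L.append((o,P))
    x=np.linalg.solve(A,b);return x,[np.linalg.norm(P@(x-o)) for o,P in L]
def proj(c,X):
    X=np.atleast_2d(X).astype(float);Ti=np.linalg.inv(c['T']);p=X@Ti[:3,:3].T+Ti[:3,3]
    p=p*[1,-1,-1];return cv2.projectPoints(p,np.zeros(3),np.zeros(3),c['K'],c['D'])[0].reshape(-1,2)
def dep(c,uv):
    uv=np.atleast_2d(uv);o,d=ray(c,uv);z=np.array([c['d'][int(round(v)),int(round(u))] for u,v in uv])
    return o+d*z[:,None]
def grab(n,tag):
    from cell import read_camera,camera_params
    p=camera_params(n);im,d=read_camera(n)
    c=dict(im=im,d=d,K=np.array(p["camera_matrix"]),D=np.array(p["D"]),T=np.array(p["world_from_camera"]))
    np.savez(f"pics/{tag}.npz",**c);cv2.imwrite(f"pics/{tag}.png",im[:,:,::-1]);return c
E
python3 - <<'E'
from h import *
c=load('pics/scene0.npz')
for n,uv in dict(padA=(338,183),padB=(322,120),stack=(195,207),yellow=(113,180),ring=(256,187),jar=(269,212),case=(210,310),loupe=(341,264),cup=(400,232)).items(): print(n,np.round(dep(c,uv)[0],3))
im=c['im'];a=cv2.resize(im[160:250,70:240],None,fx=4.5,fy=4.5,interpolation=cv2.INTER_CUBIC)
cv2.imwrite('pics/crop1.png',a[:,:,::-1])
a=cv2.resize(im[90:220,270:400],None,fx=4.5,fy=4.5,interpolation=cv2.INTER_CUBIC)
cv2.imwrite('pics/crop2.png',a[:,:,::-1])
E
```

```text
padA [0.513 0.237 0.014]
padB [0.227 0.333 0.016]
stack [ 0.47  -0.17   0.021]
yellow [ 0.284 -0.363  0.012]
ring [0.436 0.015 0.   ]
jar [ 0.576 -0.003  0.052]
case [ 0.772 -0.212  0.039]
loupe [0.771 0.096 0.047]
cup [0.726 0.297 0.02 ]
```

View pics/crop1.png

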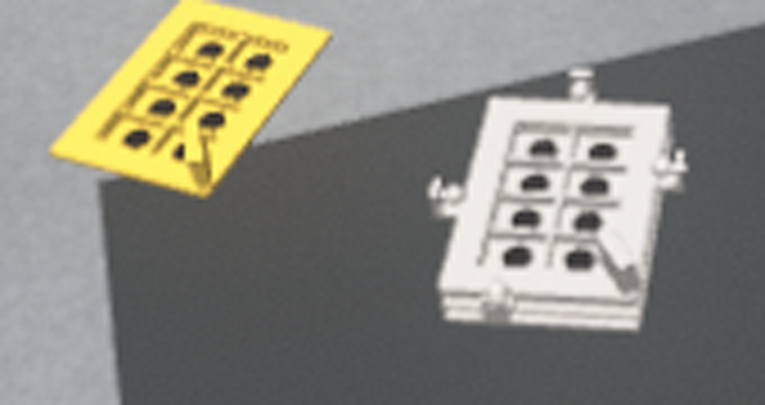

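View pics/crop2.png

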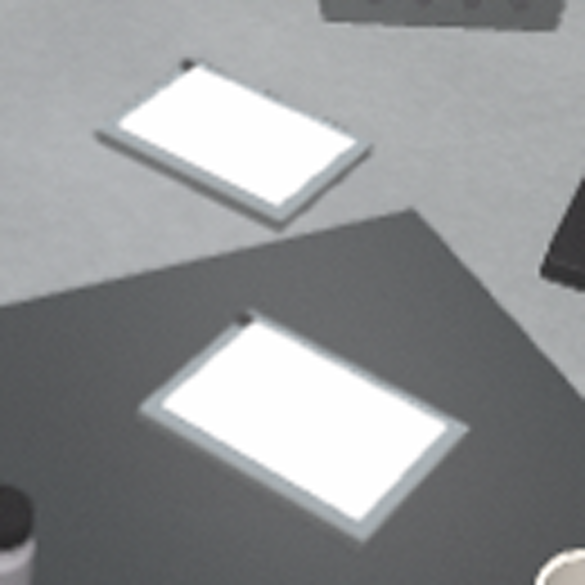

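Scene crops: the light-grey stack's top tray has its single tab at the near-right corner, about (207,218). The yellow one at (113,180) is the look-alike, so I leave it alone. Pad A at (338,183) has y≈0.24 and pad B at (322,120) has y≈0.33. Robot's right is -y, so pad A is the one. Next I'll take the wrist camera over the stack.

```bash
cat >> h.py <<'E'
from scipy.spatial.transform import Rotation as Ro
def tool():
    from cell import read_state
    s=read_state();return np.array(s['tool_pos']),Ro.from_rotvec(s['tcp_rot']).as_matrix(),s
E
python3 - <<'E'
from h import *
c=load('pics/scene0.npz')
uv=np.array([(490,98),(668,105),(650,295),(440,290)])/4.5+[70,160]
P=plane(c,uv,.034);print(np.round(P,3),np.round(P.mean(0),3))
for i in range(4): e=P[(i+1)%4]-P[i];print(np.linalg.norm(e),np.arctan2(e[1],e[0]))
print('tab',plane(c,[np.array((618,262))/4.5+[70,160]],.047))
p,R,s=tool();print(p,np.round(R,3))
w=load('pics/wrist0.npz');print('cam in tool',np.round(R.T@(w['T'][:3,3]-p),3),'look',np.round(R.T@-w['T'][:3,2],3))
E
```

```text
[[ 0.377 -0.19   0.034]
 [ 0.419 -0.089  0.034]
 [ 0.558 -0.141  0.034]
 [ 0.515 -0.249  0.034]] [ 0.467 -0.167  0.034]
0.1095699257867198 1.1740532743022074
0.14773405535165307 -0.35483388884540307
0.11620240094957503 -1.9451501980065449
0.15020636503988546 2.7420950324324127
tab [[ 0.5396365  -0.15281489  0.047     ]]
[0.20412853 0.59033586 0.23064536] [[ 0.945 -0.     0.327]
 [-0.327 -0.001  0.945]
 [ 0.    -1.    -0.001]]
cam in tool [-0.077 -0.143 -0.   ] look [0.301 0.954 0.002]
```

Request:
move_arm(motion=[[3.8,0,-4.8,0],[7.6,0,-9.6,0],[11.4,0,-14.4,0],[15.2,0,-19.2,0],[19,0,-24,0]])

```text
time: 0.78
tool_pos: [0.3058, 0.2998, 0.2312]
tcp_rot: [-1.555, 0.261, -0.261]
contact_force: [1.4, 0.5, 0.4]
width: 0.0854
```

Request:
move_arm(motion=[[3.8,0,-4.8,0],[7.6,0,-9.6,0],[11.4,0,-14.4,0],[15.2,0,-19.2,0],[19,0,-24,0]])

```text
time: 1.4
tool_pos: [0.4069, 0.011, 0.2315]
tcp_rot: [-1.555, 0.26, -0.262]
contact_force: [1.6, 0.6, 0.6]
width: 0.0854
```

Request:
move_arm(motion=[[3.6,0,-4.2,-0.15],[7.2,0,-8.4,-0.3],[10.8,0,-12.6,-0.45],[12.2,0,-14.4,-0.59],[12.2,0,-14.4,-0.59]])

```text
time: 2.02
tool_pos: [0.4746, -0.1649, 0.2308]
tcp_rot: [-1.562, -0.198, 0.2]
contact_force: [0.4, 0.4, -0.1]
width: 0.0851
```

```bash
python3 - <<'E'
from h import *
p,R,s=tool();print(p,np.round(R,3),np.abs(s['joint_velocities']).max())
c=grab('wrist','w1');c=grab('scene','s1');c=grab('side','d1')
E
```

```text
[ 0.47464985 -0.16490468  0.23078132] [[ 0.968 -0.001 -0.251]
 [ 0.251 -0.     0.968]
 [-0.001 -1.    -0.   ]] 0.09389138533943064
```

View pics/w1.png

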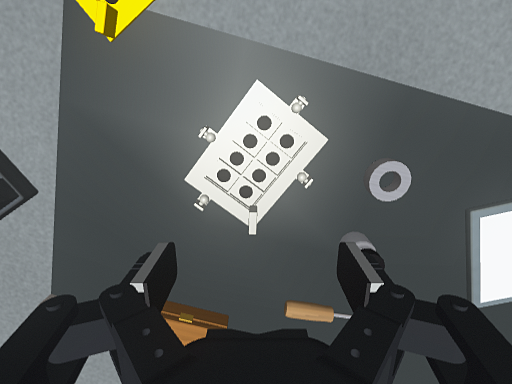

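View pics/d1.png

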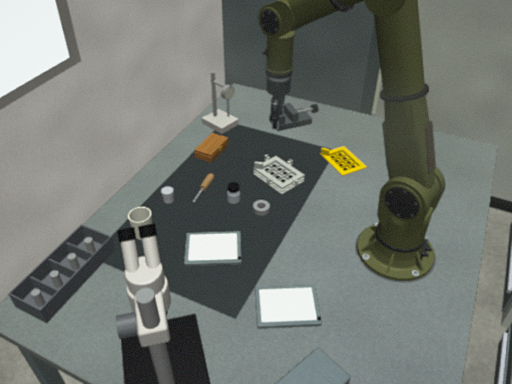

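Wrist view: tray corners are near (257,80), (327,138), (250,228) and (185,182), with the tab at about (252,220). The side view shows the stack clear at (279,172). Next I'll extract these precisely.

```bash
python3 - <<'E'
from h import *
for n,(x0,x1,y0,y1) in dict(w1=(165,345,65,245),s1=(155,230,165,245),d1=(245,315,145,200)).items():
    c=load(f'pics/{n}.npz');im=c['im']
    a=im[y0:y1,x0:x1];f=min(790/a.shape[1],590/a.shape[0]);f=int(f)
    b=cv2.resize(a,None,fx=f,fy=f,interpolation=cv2.INTER_CUBIC);print(n,f,b.shape)
    cv2.imwrite(f'pics/{n}_crop.png',b[:,:,::-1])
E
```

```text
w1 3 (540, 540, 3)
s1 7 (560, 525, 3)
d1 10 (550, 700, 3)
```

View pics/w1_crop.png

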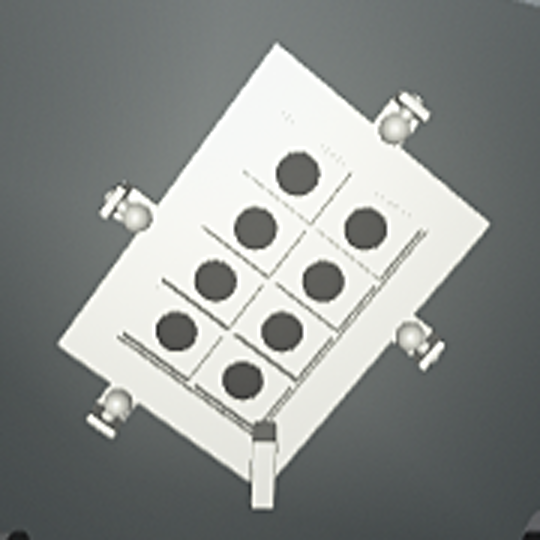

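View pics/s1_crop.png

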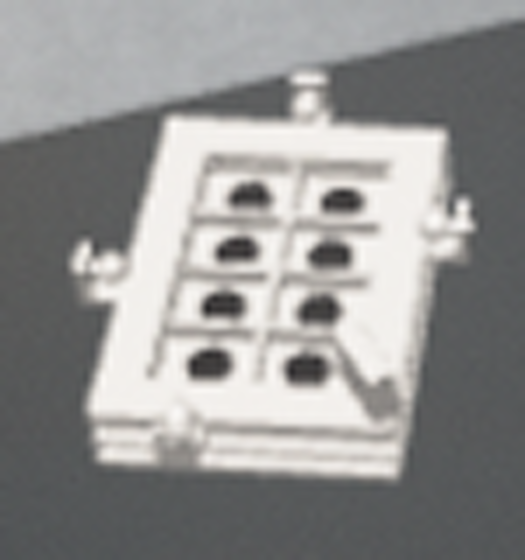

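View pics/d1_crop.png

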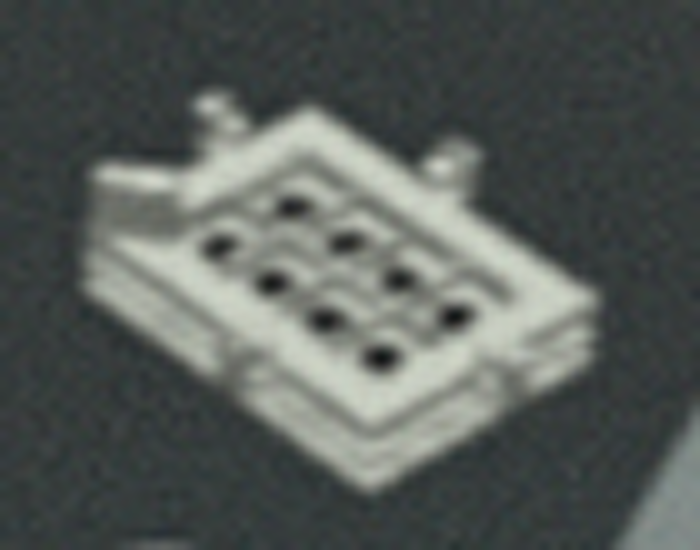

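```bash
python3 - <<'E'
from h import *
w=load('pics/w1.npz');s=load('pics/s1.npz');d=load('pics/d1.npz')
W=lambda u:np.array(u)/3+[165-.33,65-.33]
S=lambda u:np.array(u)/7+[155-.43,165-.43]
Dd=lambda u:np.array(u)/10+[245-.45,145-.45]
for n,a,b,e in [('far',(277,43),(165,118),(602,295)),('B',(490,223),(447,128),(372,430)),('C',(60,345),(88,412),(312,105))]:
    a,b,e=W(a),S(b),Dd(e)
    print(n,[np.round(np.r_[x,r],4) for x,r in (tri(w,a,s,b),tri(w,a,d,e))],np.round(plane(w,[a],.034)[0],4))
P=[plane(w,[W(u)],.034)[0] for u in((277,43),(490,223),(60,345))]
print('centre',np.round((P[1]+P[2])/2,4),'sizes',np.linalg.norm(P[1]-P[0]),np.linalg.norm(P[2]-P[0]))
for i in(1,2): print(np.arctan2(*(P[i]-P[0])[1::-1]))
t=[plane(w,[W(u)],.06)[0] for u in((251,441),(276,441),(272,508),(251,508))];t=np.array(t);print('tabtop',np.round(t,4),np.round(t.mean(0),4),np.linalg.norm(t[0]-t[1]),np.linalg.norm(t[1]-t[2]))
m=(t[2]+t[3]-t[0]-t[1]);print('tab yaw',np.arctan2(m[1],m[0]))
print('tab outer end tri', tri(w,W((262,508)),d,Dd((95,170))),tri(w,W((264,441)),d,Dd((190,175))))
print('depth tab',dep(w,[W((262,475))]),dep(w,[W((230,130))]))
for n in 'ws': pass
im=s['im'];g=(im.min(2)>225).astype(np.uint8);k,l,st,ce=cv2.connectedComponentsWithStats(g)
for i in range(1,k):
    if st[i,4]>300:
        q=cv2.approxPolyDP(max(cv2.findContours((l==i).astype(np.uint8),0,2)[0],key=cv2.contourArea),5,True)[:,0]
        print(st[i],ce[i],q.tolist())
        if 300<ce[i][0]<370 and 150<ce[i][1]<220: P=plane(s,q,.014);print(np.round(P,4),P.mean(0),'c',plane(s,[ce[i]],.014))
im=d['im'];g=(im.min(2)>215).astype(np.uint8);k,l,st,ce=cv2.connectedComponentsWithStats(g)
for i in range(1,k):
    if st[i,4]>300:
        print(st[i],ce[i]); print(plane(d,[ce[i]],.014))
E
```

```text
far [array([ 0.373 , -0.191 ,  0.0322,  0.0008,  0.0008]), array([ 0.3729, -0.1905,  0.0399,  0.0009,  0.0009])] [ 0.3733 -0.1902  0.034 ]
B [array([ 0.417 , -0.0891,  0.0335,  0.0005,  0.0005]), array([ 4.173e-01, -9.040e-02,  3.670e-02,  4.000e-04,  4.000e-04])] [ 0.417  -0.0897  0.034 ]
C [array([ 5.113e-01, -2.493e-01,  3.370e-02,  2.000e-04,  2.000e-04]), array([ 5.087e-01, -2.474e-01,  4.230e-02,  2.000e-04,  2.000e-04])] [ 0.5112 -0.249   0.034 ]
centre [ 0.4641 -0.1694  0.034 ] sizes 0.1096132235299747 0.1499520993546468
1.160231009470181
-0.4030098318397548
tabtop [[ 0.523  -0.1621  0.06  ]
 [ 0.5204 -0.1523  0.06  ]
 [ 0.5498 -0.1464  0.06  ]
 [ 0.552  -0.1548  0.06  ]] [ 0.5363 -0.1539  0.06  ] 0.01013022333747238 0.029951735669153514
tab yaw 0.22269821544546856
tab outer end tri (array([ 0.55090502, -0.15058103,  0.06302106]), [np.float64(0.0013774305020905), np.float64(0.0013774305020905235)]) (array([ 0.51837533, -0.15772952,  0.06770009]), [np.float64(0.00027696840301301597), np.float64(0.0002769684030129427)])
depth tab [[ 0.53586941 -0.15420899  0.06114604]] [[ 0.408
[... 269 characters left out ...]
.221  0.014 ]
 [0.5487 0.3148 0.014 ]
 [0.4231 0.2524 0.014 ]] [0.50709458 0.23753922 0.014     ] c [[0.51091687 0.23676045 0.014     ]]
[168 182  50  44 775] [193.15354839 204.34967742] [[179, 182], [168, 222], [206, 225], [195, 215], [174, 217], [185, 185], [211, 187], [203, 212], [211, 217], [217, 184]]
[ 100  341   52   43 1732] [127.96073903 360.0352194 ] [[151, 341], [103, 343], [100, 353], [122, 383], [146, 383]]
[   0    0   69   97 4917] [28.30872483 40.64958308]
[[ 2.25960705 -0.69655223  0.014     ]]
[ 189  234   48   26 1194] [212.74371859 246.54857621]
[[0.50767784 0.23523551 0.014     ]]
[ 260  288   56   34 1688] [286.87677725 304.46267773]
[[0.22071449 0.33413528 0.014     ]]
```

Request:
move_arm(motion=[[2.4,0,-0.15,0.028],[4.8,2,-0.3,0.028],[7.26,6,-0.45,0.028],[7.26,10,-0.45,0.028],[7.26,12.5,-0.45,0.028]])

```text
time: 2.8
tool_pos: [0.5454, -0.1465, 0.1045]
tcp_rot: [-1.562, -0.179, 0.182]
contact_force: [-0.0, -0.3, 0.6]
width: 0.0854
```

```bash
python3 - <<'E'
from h import *
p,R,s=tool();print(p,np.round(R,3),np.abs(s['joint_velocities']).max(),s['contact_force'],s['torque'])
w=grab('wrist','w2')
t=np.array([.536,-.153,.06]);print(proj(w,t),proj(w,p))
E
```

```text
[ 0.54540829 -0.14653506  0.10454786] [[ 0.974 -0.002 -0.228]
 [ 0.228  0.001  0.974]
 [-0.002 -1.     0.002]] 0.45488172256934367 [-0.0462026  -0.27820136  0.55511099] [-0.02575667  0.00996637 -0.01149066]
[[250.33140836 201.21300208]] [[256.22835577 244.29800103]]
```

View pics/w2.png

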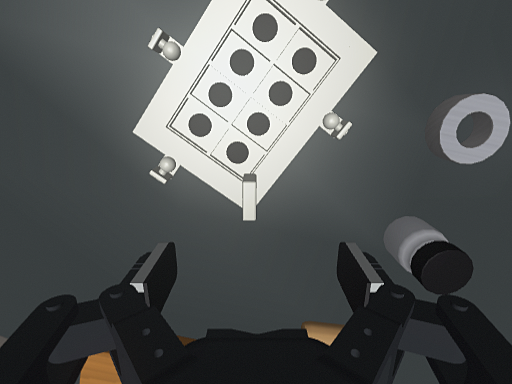

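Request:
move_arm(motion=[[0,1.5,0,0],[0,2.7,0,0],[0,2.7,0,0],[0,2.7,0,0],[0,2.7,0,0]])

```text
time: 3.48
tool_pos: [0.5466, -0.1491, 0.08]
tcp_rot: [-1.564, -0.181, 0.179]
contact_force: [0.9, -0.7, 0.2]
width: 0.0854
```

```bash
python3 - <<'E'
from h import *
p,R,s=tool();print(p,np.round(R,3),np.abs(s['joint_velocities']).max(),s['contact_force'],s['torque'])
t=np.array([.536,-.153,.06]);print('tab rel in tool mm',1000*R.T@(t-p))
w=grab('wrist','w3')
im=w['im'];print(proj(w,t));g=(im.min(2)>150).astype(np.uint8)
cv2.imwrite('pics/w3c.png',cv2.resize(im[120:320,100:410],None,fx=2.5,fy=2.5)[:,:,::-1])
E
```

```text
[ 0.54655307 -0.14914496  0.07996893] [[ 0.974  0.001 -0.227]
 [ 0.227 -0.     0.974]
 [ 0.001 -1.    -0.001]] 0.002372490928624014 [ 0.9205174  -0.73862476  0.21981918] [ 0.00031743 -0.0463031   0.00100665]
tab rel in tool mm [-11.17480814  19.95725346  -1.34844256]
[[254.04683518 213.3151339 ]]
```

View pics/w3c.png

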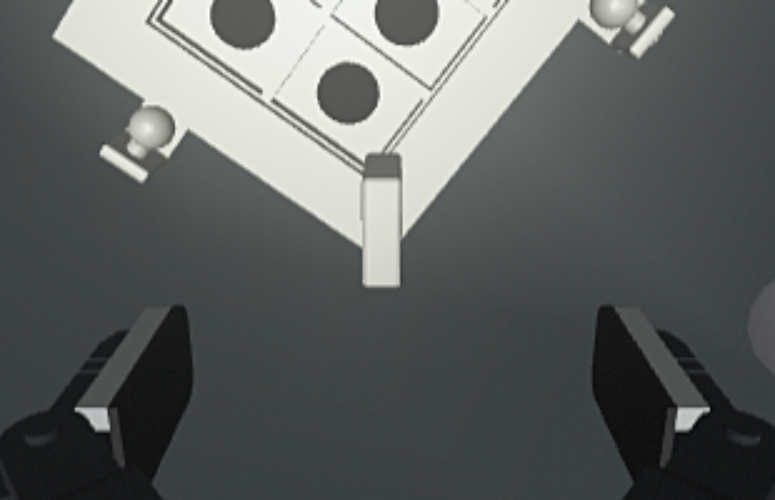

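Request:
move_arm(motion=[[0,1,-0.2,0],[0,2,-0.2,0],[0,3.1,-0.2,0],[0,3.1,-0.2,0],[0,3.1,-0.2,0]], gripper=0.5)

```text
time: 4.15
tool_pos: [0.5466, -0.1509, 0.0482]
tcp_rot: [-1.563, -0.18, 0.18]
contact_force: [-0.4, -0.3, -0.2]
width: 0.0215
```

```bash
python3 - <<'E'
from h import *
p,R,s=tool();print(p,s['width'],s['contact_force'],s['torque'])
w=grab('wrist','w4')
im=w['im']
cv2.imwrite('pics/w4c.png',cv2.resize(im[120:320,100:410],None,fx=2.5,fy=2.5)[:,:,::-1])
E
```

```text
[ 0.54659501 -0.15089861  0.04817333] 0.021534291842516592 [-0.3727713  -0.29724478 -0.15941401] [-0.05347703 -0.05936147 -0.02042079]
```

View pics/w4c.png

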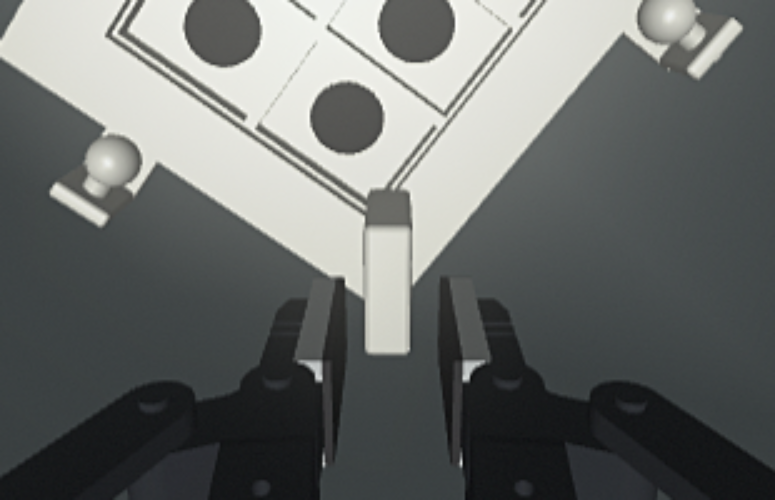

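Fingers straddle the tab, centred to about 1 mm. Closing gently first.

Request:
move_arm(motion=[[0,0,0,0],[0,0,0,0],[0,0,0,0],[0,0,0,0],[0,0,0,0]], gripper=0.8)

```text
time: 4.82
tool_pos: [0.5469, -0.151, 0.0487]
tcp_rot: [-1.564, -0.18, 0.179]
contact_force: [-0.5, 0.2, 5.4]
width: 0.0092
```

Request:
move_arm(motion=[[0,-0.1,0,0],[0,-0.2,0,0],[0,-0.3,0,0],[0,-0.3,0,0],[0,-0.3,0,0]])

```text
time: 5.45
tool_pos: [0.5461, -0.1509, 0.051]
tcp_rot: [-1.563, -0.179, 0.181]
contact_force: [-0.6, -0.7, -3.1]
width: 0.0091
```

```bash
python3 - <<'E'
from h import *
p,R,s=tool();print(p,s['width'],s['contact_force'],s['torque'])
w=grab('wrist','w5');d=grab('side','d5')
cv2.imwrite('pics/w5c.png',cv2.resize(w['im'][60:320,100:410],None,fx=2.2,fy=2.2)[:,:,::-1])
cv2.imwrite('pics/d5c.png',cv2.resize(d['im'][140:205,240:320],None,fx=9,fy=9,interpolation=cv2.INTER_CUBIC)[:,:,::-1])
E
```

```text
[ 0.54613822 -0.15091629  0.05103187] 0.009111170685017583 [-0.60852768 -0.71236281 -3.08065553] [-0.02517565  0.07341241  0.02550646]
```

View pics/w5c.png

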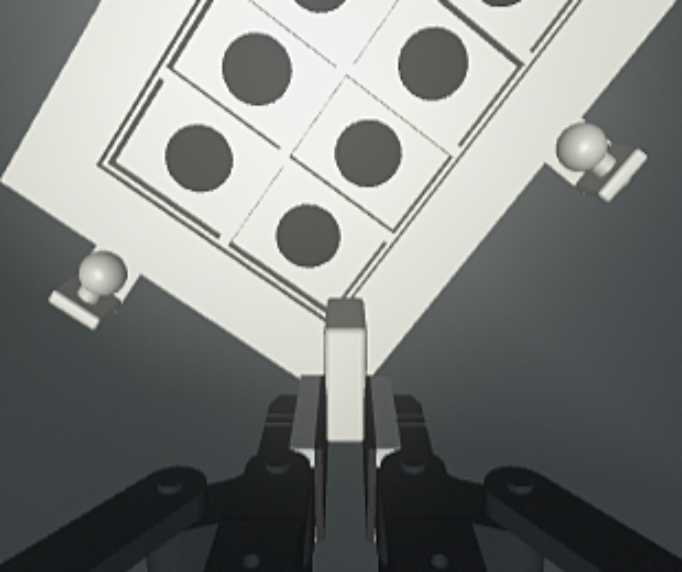

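View pics/d5c.png

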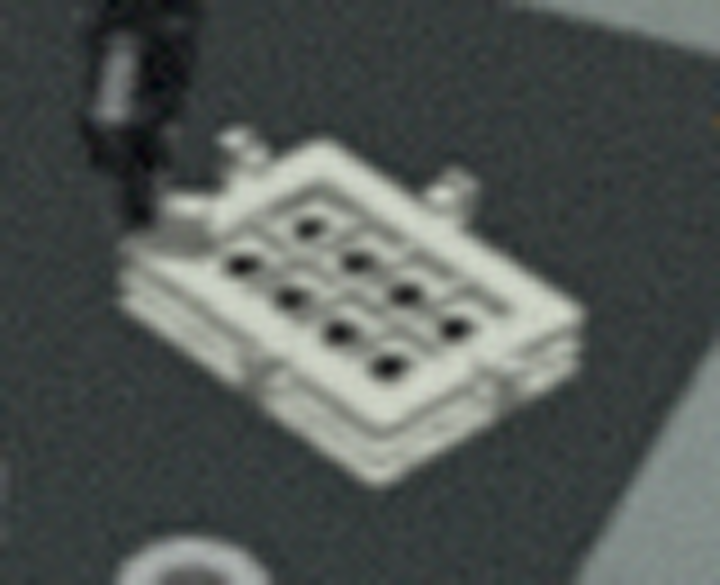

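The pads hold the tab and there is a light upward pull of 3 N. I'll continue the peel along the arc about the far corner.

Request:
move_arm(motion=[[-0.03,-0.15,0,0],[-0.06,-0.3,0,0],[-0.09,-0.45,0,0],[-0.12,-0.6,0,0],[-0.12,-0.6,0,0]])

```text
time: 6.18
tool_pos: [0.5457, -0.1512, 0.0576]
tcp_rot: [-1.564, -0.18, 0.179]
contact_force: [-1.9, -0.3, -1.9]
width: 0.0092
```

```bash
python3 - <<'E'
from h import *
p,R,s=tool();print(p,s['width'],s['contact_force'],s['torque'])
w=grab('wrist','w6');d=grab('side','d6')
cv2.imwrite('pics/w6c.png',cv2.resize(w['im'][0:320,60:450],None,fx=1.8,fy=1.8)[:,:,::-1])
cv2.imwrite('pics/d6c.png',cv2.resize(d['im'][140:205,240:320],None,fx=9,fy=9,interpolation=cv2.INTER_CUBIC)[:,:,::-1])
E
```

```text
[ 0.54566144 -0.15124799  0.05761493] 0.009170962450536871 [-1.92832242 -0.28735727 -1.86657622] [-0.00615307  0.16535665 -0.02504382]
```

View pics/w6c.png

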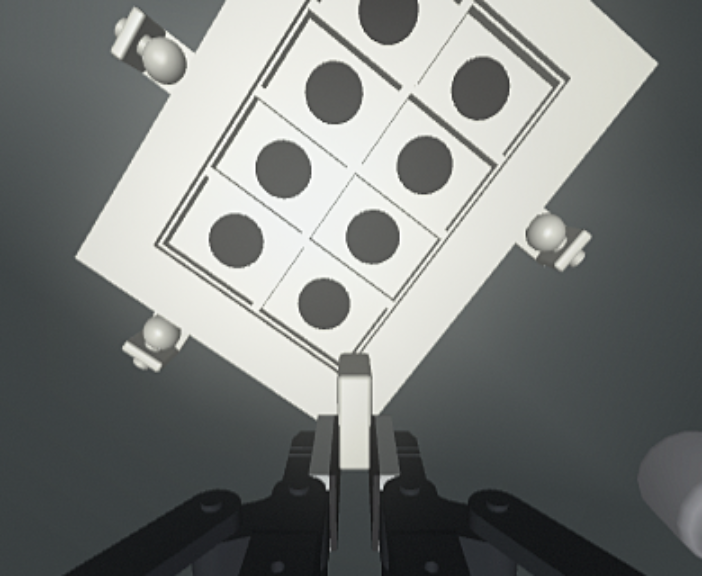

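View pics/d6c.png

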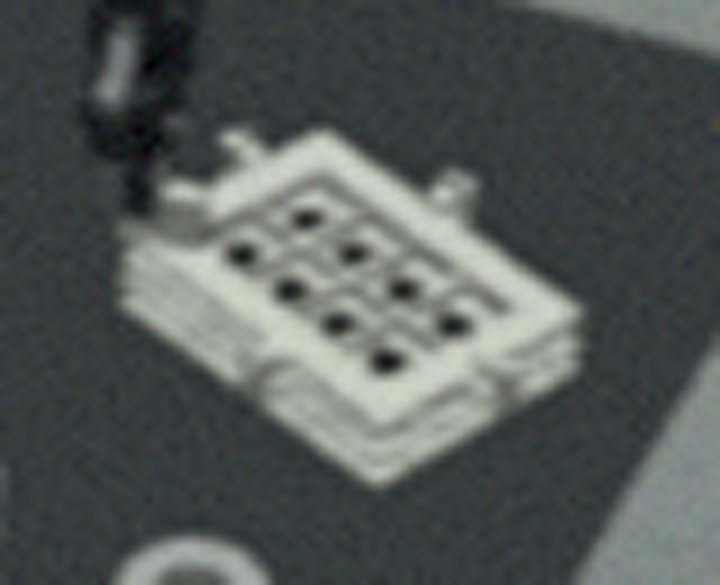

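The near corner has opened by about 7–9 mm (at the left in the side view), while the far corner at (580,310) in the crop is unmoved. Continuing.

Request:
move_arm(motion=[[-0.04,-0.2,0,0],[-0.08,-0.4,0,0],[-0.12,-0.6,0,0],[-0.16,-0.85,0,0],[-0.16,-0.85,0,0]])

```text
time: 6.9
tool_pos: [0.5447, -0.1517, 0.0663]
tcp_rot: [-1.564, -0.181, 0.179]
contact_force: [1.8, -0.2, -0.6]
width: 0.0092
```

Request:
move_arm(motion=[[-0.05,-0.2,0,0],[-0.1,-0.4,0,0],[-0.15,-0.6,0,0],[-0.2,-0.85,0,0],[-0.2,-0.85,0,0]])

```text
time: 7.52
tool_pos: [0.5422, -0.152, 0.0746]
tcp_rot: [-1.563, -0.18, 0.179]
contact_force: [2.3, -0.3, -0.7]
width: 0.009
```

```bash
python3 - <<'E'
from h import *
p,R,s=tool();print(p,s['width'],s['contact_force'],s['torque'])
w=grab('wrist','w7');d=grab('side','d7')
cv2.imwrite('pics/w7c.png',cv2.resize(w['im'][0:320,60:450],None,fx=1.8,fy=1.8)[:,:,::-1])
cv2.imwrite('pics/d7c.png',cv2.resize(d['im'][140:205,240:320],None,fx=9,fy=9,interpolation=cv2.INTER_CUBIC)[:,:,::-1])
E
```

```text
[ 0.5421938  -0.15200171  0.07458982] 0.008971003282827206 [ 2.29710818 -0.25976293 -0.70387615] [ 0.16038496 -0.70416665 -0.05136457]
```

View pics/w7c.png

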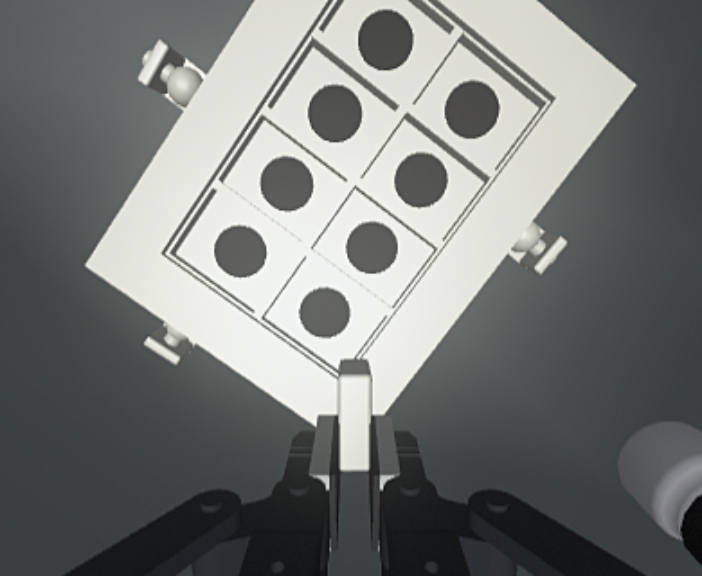

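View pics/d7c.png

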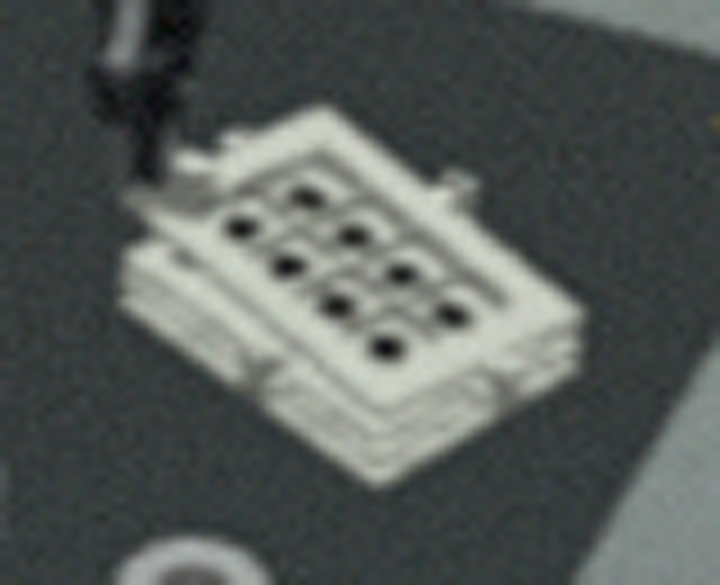

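Request:
move_arm(motion=[[0.05,-0.2,0,0],[0.03,-0.4,0,0],[0,-0.6,0,0],[-0.03,-0.8,0,0],[-0.03,-0.8,0,0]])

```text
time: 8.25
tool_pos: [0.5414, -0.1521, 0.0824]
tcp_rot: [-1.563, -0.18, 0.18]
contact_force: [-0.7, 0.4, -1.1]
width: 0.0092
```

Request:
move_arm(motion=[[-0.04,-0.15,0,0],[-0.08,-0.3,0,0],[-0.12,-0.4,0,0],[-0.12,-0.4,0,0],[-0.12,-0.4,0,0]])

```text
time: 8.88
tool_pos: [0.5405, -0.1523, 0.0863]
tcp_rot: [-1.563, -0.18, 0.18]
contact_force: [-0.1, 0.1, -0.4]
width: 0.0092
```

```bash
python3 - <<'E'
from h import *
p,R,s=tool();print(p,s['width'],s['contact_force'],s['torque'])
w=grab('wrist','w8');d=grab('side','d8')
cv2.imwrite('pics/w8c.png',cv2.resize(w['im'][0:320,60:450],None,fx=1.8,fy=1.8)[:,:,::-1])
cv2.imwrite('pics/d8c.png',cv2.resize(d['im'][140:205,240:320],None,fx=9,fy=9,interpolation=cv2.INTER_CUBIC)[:,:,::-1])
E
```

```text
[ 0.5404554  -0.15233987  0.08628748] 0.009219600907430422 [-0.10659852  0.08623152 -0.41045775] [-0.02393632 -0.02363354  0.02041164]
```

View pics/w8c.png

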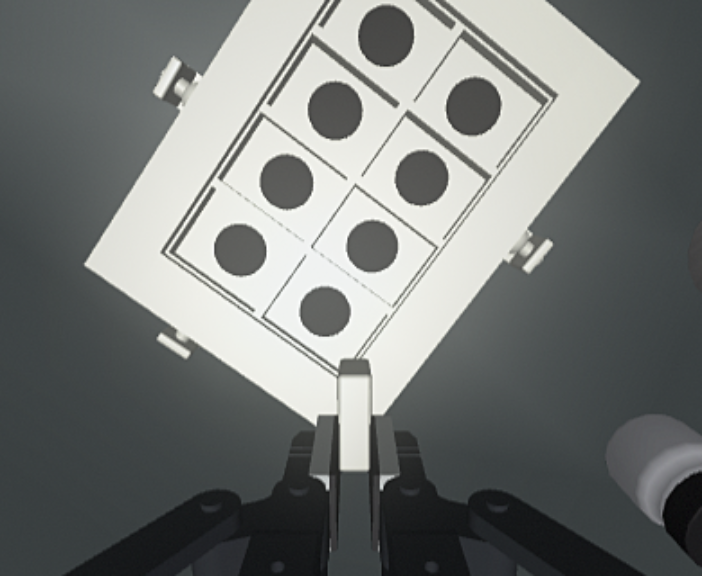

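View pics/d8c.png

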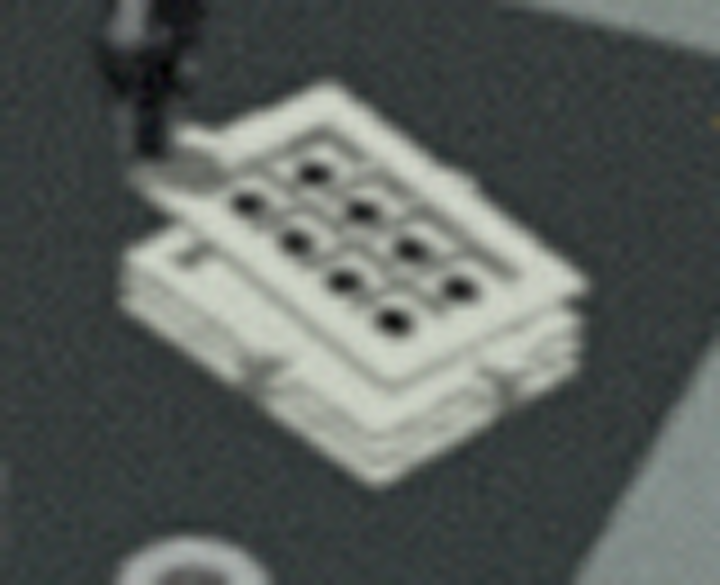

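All four snaps are clear. Through frame d7 the far corner stayed down; now the tray hangs free, tilted a little. To level it I'll set the pan gently down on a flat, clear spot so it turns back in the pads. Next I'll find the free bench area.

```bash
python3 - <<'E'
from h import *
c=load('pics/scene0.npz')
H,W=384,512
uu,vv=np.meshgrid(np.arange(W),np.arange(H));uv=np.c_[uu.ravel(),vv.ravel()].astype(float)
o,d=ray(c,uv);X=o+d*c['d'].ravel()[:,None]
# top-down height map 5mm, x .2-.95, y -.6-.6
G=np.full((150,240),-1.)
for x,y,z in X:
    i=int((x-.2)/.005);j=int((y+.6)/.005)
    if 0<=i<150 and 0<=j<240: G[i,j]=max(G[i,j],z)
G[G<0]=0
img=(np.clip(G/.06,0,1)*255).astype(np.uint8)
img=cv2.applyColorMap(cv2.resize(img,None,fx=3.3,fy=3.3,interpolation=cv2.INTER_NEAREST),2)
for y in np.arange(-.6,.6,.1): cv2.putText(img,f'{y:.1f}',(int((y+.6)/.005*3.3),10),0,.35,(255,255,255))
for x in np.arange(.2,.95,.1): cv2.putText(img,f'{x:.1f}',(0,int((x-.2)/.005*3.3)+4),0,.35,(255,255,255))
cv2.imwrite('pics/map.png',img)
# tray tilt from wrist depth now
w=load('pics/w8.npz')
pts=dep(w,[(115,140),(180,105),(250,130),(290,150),(230,215),(390,60),(350,120),(170,170)])
w_=pts;A=np.c_[w_[:,:2],np.ones(len(w_))];print(np.round(pts,3));s,r,_,_=np.linalg.lstsq(A,w_[:,2],rcond=None);print(s,r)
u=np.array([.974,.227]);print('slope along diag',s[:2]@u,'across',s[:2]@[-.227,.974])
E
```

```text
[[ 0.504 -0.246  0.064]
 [ 0.477 -0.215  0.052]
 [ 0.481 -0.17   0.055]
 [ 0.487 -0.143  0.055]
 [ 0.532 -0.171  0.071]
 [ 0.425 -0.102  0.059]
 [ 0.461 -0.114  0.062]
 [ 0.514 -0.211  0.068]]
[ 0.17425908  0.05081265 -0.01509319] [0.00017293]
slope along diag 0.1812628117950061 across 0.009934706937540597
```

View pics/map.png

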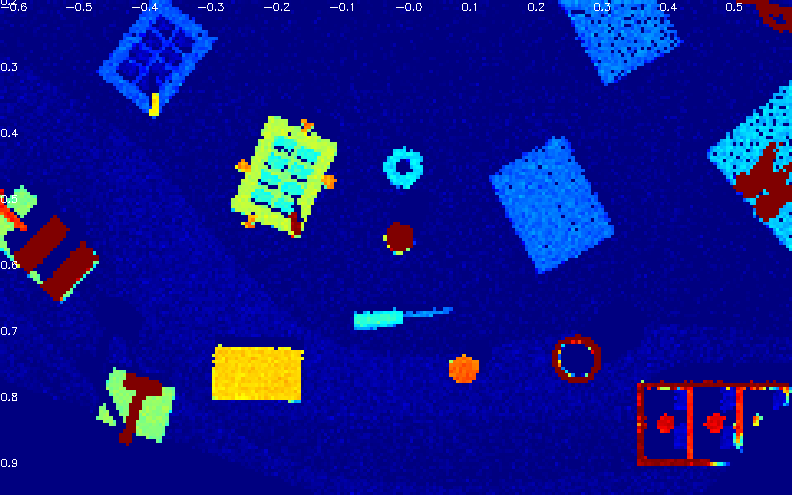

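Measured tilt is 0.18 rad along the diagonal, and about 0 across it. I'll lift clear first, then carry the tray to the free bench spot beyond the pad at about (0.58, 0.40), set the pan down to level it, and come back over the pad.

Request:
move_arm(motion=[[0,-1,0,0],[0,-3,0,0],[0,-6,0,0],[0,-9,0,0],[0,-10,0,0]])

```text
time: 9.6
tool_pos: [0.5413, -0.1526, 0.1886]
tcp_rot: [-1.565, -0.182, 0.177]
contact_force: [1.0, 0.2, -0.6]
width: 0.0091
```

```bash
python3 - <<'E'
from h import *
p,R,s=tool();print(p,s['width'],s['contact_force'],s['torque'])
w=grab('wrist','w9');d=grab('side','d9')
cv2.imwrite('pics/d9c.png',cv2.resize(d['im'][110:205,220:340],None,fx=6,fy=6,interpolation=cv2.INTER_CUBIC)[:,:,::-1])
pts=dep(w,[(115,140),(180,105),(250,130),(290,150),(230,215),(390,60),(350,120),(170,170)])
print(np.round(pts,3))
E
```

```text
[ 0.54134038 -0.15261786  0.18856967] 0.009128476838719332 [ 1.02839983  0.19740349 -0.64957937] [ 0.07316484 -0.07273265 -0.00596554]
[[ 0.505 -0.247  0.167]
 [ 0.478 -0.215  0.155]
 [ 0.482 -0.17   0.156]
 [ 0.488 -0.143  0.158]
 [ 0.534 -0.171  0.173]
 [ 0.426 -0.102  0.16 ]
 [ 0.463 -0.115  0.165]
 [ 0.515 -0.212  0.169]]
```

View pics/d9c.png

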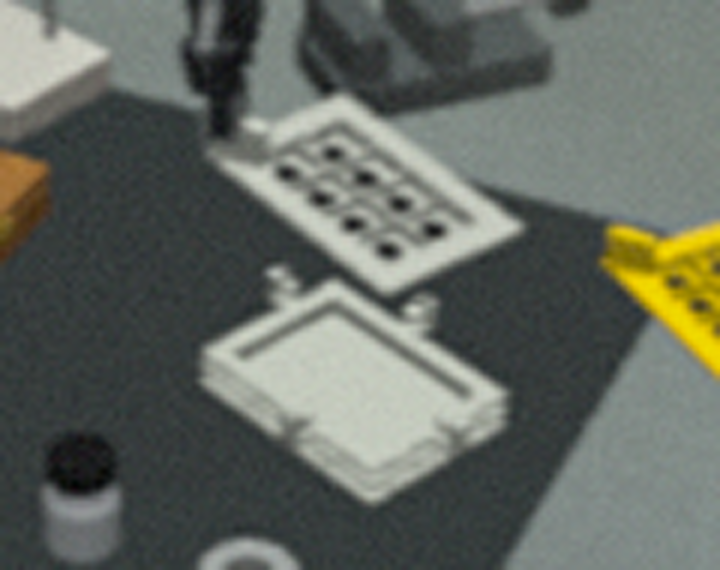

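View pics/w9.png

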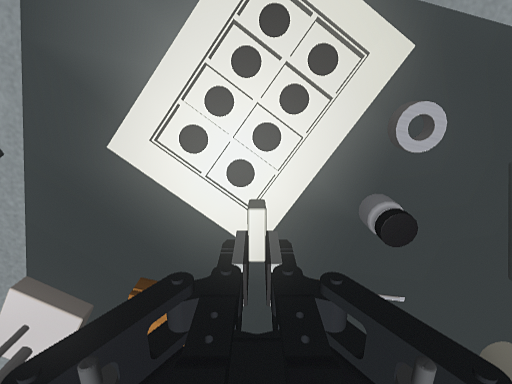

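The tray is off and held, and the stack below is in place. Carrying it over.

Request:
move_arm(motion=[[1,0,2,0],[2.6,0,5.5,0],[4.2,0,9.2,0],[5.9,0,12.9,0],[7.6,0,16.6,0]])

```text
time: 10.32
tool_pos: [0.5762, 0.0278, 0.1848]
tcp_rot: [-1.563, -0.178, 0.182]
contact_force: [0.5, -0.7, -1.0]
width: 0.0094
```

Request:
move_arm(motion=[[1.7,0,3.7,0],[3.4,0,7.4,0],[5.1,0,11.1,0],[6.8,0,14.8,0],[8.5,0,18.5,0]])

```text
time: 10.95
tool_pos: [0.617, 0.2271, 0.1844]
tcp_rot: [-1.564, -0.178, 0.182]
contact_force: [0.8, -1.1, -0.2]
width: 0.0091
```

Request:
move_arm(motion=[[1.7,0,3.7,0],[3.4,0,7.4,0],[5.1,0,11.1,0],[6.8,0,14.5,0],[8,0,17,0]])

```text
time: 11.58
tool_pos: [0.6559, 0.4116, 0.1836]
tcp_rot: [-1.564, -0.179, 0.183]
contact_force: [-1.0, 0.5, -0.7]
width: 0.009
```

```bash
python3 - <<'E'
from h import *
w=grab('wrist','w10');d=grab('side','d10');c=grab('scene','s10')
p,R,s=tool();print(p,np.round(R,3),s['width'],s['contact_force'],s['torque'],s['q'])
E
```

```text
[0.6554579  0.41141658 0.18326771] [[ 0.973 -0.003 -0.23 ]
 [ 0.23  -0.001  0.973]
 [-0.004 -1.    -0.   ]] 0.009156326538467064 [-0.01062427 -0.69871923 -0.29604136] [-0.0324936  -0.0991317  -0.06594604] [-0.59740919  0.78628064  0.01317007  1.07663165 -0.01067349  1.28218621
  1.21760963]
```

View pics/w10.png

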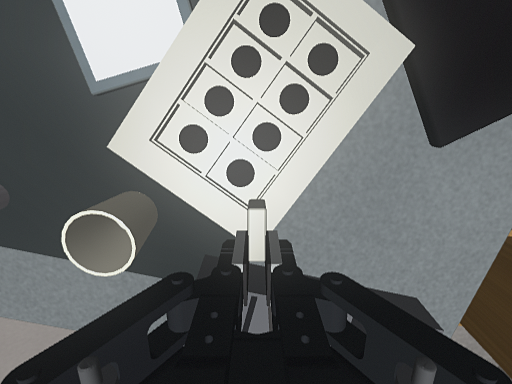

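View pics/s10.png

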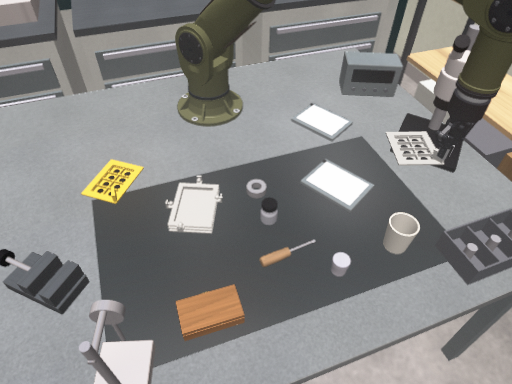

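View pics/d10.png

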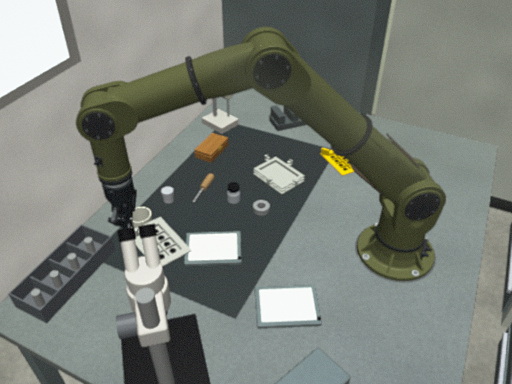

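The stack, at (195,207) in the scene view, is unmoved. The wrist view shows the tray held beside the pad, whose corner is at (100,93), with the microscope base corner at (435,147). I'll shift 2 cm further from the pad and descend.

Request:
move_arm(motion=[[0.4,1,1.9,0],[0.4,4,1.9,0],[0.4,7.5,1.9,0],[0.4,10.5,1.9,0],[0.4,11,1.9,0]])

```text
time: 12.35
tool_pos: [0.6547, 0.4282, 0.0727]
tcp_rot: [-1.566, -0.176, 0.184]
contact_force: [0.9, -0.1, -1.2]
width: 0.0087
```

```bash
python3 - <<'E'
from h import *
w=grab('wrist','w11')
p,R,s=tool();print(p,s['width'],s['contact_force'],s['torque'])
E
```

```text
[0.65539314 0.42861719 0.07393605] 0.009023593738473534 [-0.07338222 -0.21626073 -1.18005626] [-0.00977422 -0.06165382 -0.00239314]
```

View pics/w11.png

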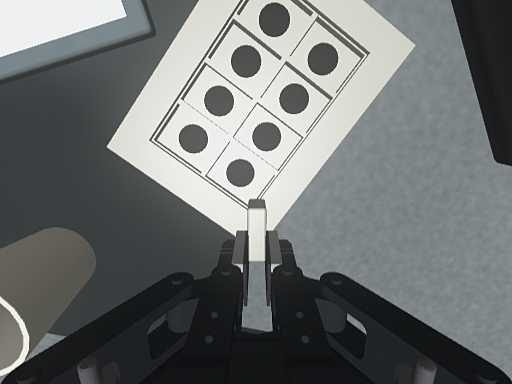

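Request:
move_arm(motion=[[0,0.4,0,0],[0,0.8,0,0],[0,1.2,0,0],[0,1.6,0,0],[0,2,0,0]])

```text
time: 13.02
tool_pos: [0.6564, 0.4292, 0.0561]
tcp_rot: [-1.563, -0.18, 0.18]
contact_force: [0.6, 0.5, -1.0]
width: 0.0089
```

Request:
move_arm(motion=[[0.05,0.2,0,0],[0.1,0.4,0,0],[0.15,0.6,0,0],[0.2,0.8,0,0],[0.25,1,0,0]])

```text
time: 13.65
tool_pos: [0.6589, 0.4298, 0.0462]
tcp_rot: [-1.563, -0.18, 0.18]
contact_force: [0.4, -0.5, -0.4]
width: 0.0088
```

```bash
python3 - <<'E'
from h import *
w=grab('wrist','w12')
p,R,s=tool();print(p,s['width'],s['contact_force'],s['torque'])
E
```

```text
[0.65889247 0.42971717 0.04592051] 0.009103494689537058 [ 0.19030743  0.77639311 -0.65121827] [ 0.02503666 -0.06342345 -0.03518104]
```

View pics/w12.png

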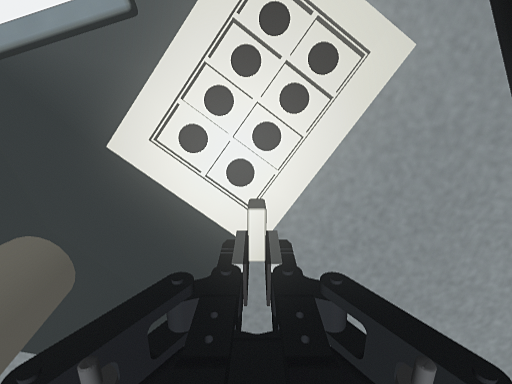

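Request:
move_arm(motion=[[0.05,0.2,0,0],[0.1,0.4,0,0],[0.15,0.6,0,0],[0.2,0.8,0,0],[0.25,1,0,0]])

```text
time: 14.32
tool_pos: [0.6615, 0.4304, 0.0363]
tcp_rot: [-1.563, -0.18, 0.179]
contact_force: [1.5, -0.1, 0.8]
width: 0.0089
```

```bash
cat >> h.py <<'E'
def tilt(w):
    # rim + partition pixels: bright region connected around tab, robust plane fit
    im=w['im'];m=(im.min(2)>170).astype(np.uint8);m[235:]=0
    k,l,st,_=cv2.connectedComponentsWithStats(cv2.erode(m,np.ones((3,3))));i=1+np.argmax(st[1:,4])
    v,u=np.where(l==i);P=dep(w,np.c_[u,v].astype(float));ok=w['d'][v,u]>0;P=P[ok]
    for _ in range(15):
        A=np.c_[P[:,:2],np.ones(len(P))] if _==0 else A
        if _==0: wt=np.ones(len(P))
        s=np.linalg.lstsq(A*wt[:,None],P[:,2]*wt,rcond=None)[0];r=P[:,2]-A@s
        wt=np.where(r>-.001,1.,.05)*(np.abs(r)<.004)+1e-6   # rim is the upper surface
    return s,np.median(np.abs(r)),len(P)
E
python3 - <<'E'
from h import *
w=grab('wrist','w13')
p,R,s=tool();print(p,s['width'],s['contact_force'],s['torque'])
for n in('w9','w12','w13'):
    sl=tilt(load(f'pics/{n}.npz'));t=sl[0];print(n,np.round(t,4),'along',t[:2]@R[:2,0],'across',t[:2]@R[:2,2],sl[1:], 'h under TCP-83',t@np.r_[(p-R[:,0]*.083)[:2],1])
E
```

```text
[0.66142199 0.43022877 0.03595706] 0.009279752464180563 [1.46828127 0.60808332 1.93488694] [ 0.03953857 -0.06462573  0.03304511]
w9 [0.1337 0.0266 0.0961] along 0.13625293117029907 across -0.004415691907420661 (np.float64(0.0005883800179946885), 12621) h under TCP-83 0.18465722755729733
w12 [ 0.1204  0.0252 -0.0682] along 0.12294046097906522 across -0.0027739705244412814 (np.float64(0.0005881196194036931), 12631) h under TCP-83 0.012038990680440953
w13 [ 0.0537  0.0146 -0.0298] along 0.05562554925957394 across 0.002021567925793725 (np.float64(0.0005979242250617502), 12240) h under TCP-83 0.00743651782268194
```

View pics/w13.png

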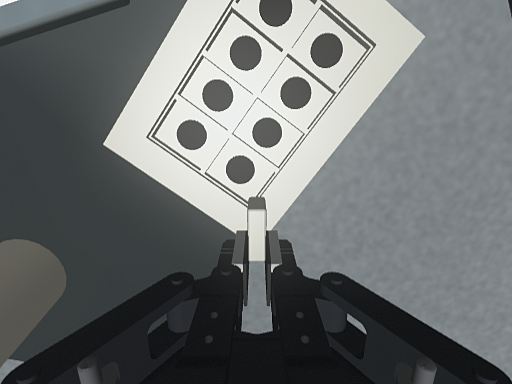

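The tilt is down from 0.13 to 0.056 rad, so levelling works. 8 mm to go.

Request:
move_arm(motion=[[0.05,0.2,0,0],[0.08,0.4,0,0],[0.1,0.6,0,0],[0.1,0.75,0,0],[0.1,0.75,0,0]])

```text
time: 15.0
tool_pos: [0.662, 0.4305, 0.0285]
tcp_rot: [-1.564, -0.18, 0.18]
contact_force: [1.0, -0.5, 1.6]
width: 0.0089
```

```bash
python3 - <<'E'
from h import *
w=grab('wrist','w14')
p,R,s=tool();print(p,s['width'],s['contact_force'],s['torque'])
for n in('w14',):
    sl=tilt(load(f'pics/{n}.npz'));t=sl[0];print(n,np.round(t,4),'along',t[:2]@R[:2,0],'across',t[:2]@R[:2,2],sl[1:], 'h under TCP-83',t@np.r_[(p-R[:,0]*.083)[:2],1])
E
```

```text
[0.66201163 0.43052276 0.02861729] 0.009084423528497108 [-0.03319937 -0.22306034  1.80820916] [-0.09309184 -0.00833418  0.02507148]
w14 [0.0019 0.0028 0.0017] along 0.0024728309998361736 across 0.002348224080873389 (np.float64(0.000601028024343692), 14915) h under TCP-83 0.003967412025389878
```

```bash
python3 - <<'E'
from h import *
w=load('pics/w14.npz')
v,u=np.mgrid[0:236:2,60:450:2];uv=np.c_[u.ravel(),v.ravel()].astype(float)
P=dep(w,uv);im=w['im'];b=im[uv[:,1].astype(int),uv[:,0].astype(int)].min(1)>170
P=P[b];print(len(P),np.histogram(P[:,2],bins=np.arange(-.004,.05,.002)))
for lo,hi in((-.002,.007),(.009,.018)):
    Q=P[(P[:,2]>lo)&(P[:,2]<hi)];A=np.c_[Q[:,:2],np.ones(len(Q))];t=np.linalg.lstsq(A,Q[:,2],rcond=None)[0];print(lo,len(Q),np.round(t,4),np.ptp(Q,axis=0))
E
```

```text
9660 (array([   0,    0,   37, 2113, 1443,   10,  155,  616, 3087, 2062,    4,
          0,    0,    0,    0,    0,    0,    0,    0,    0,    0,   45,
         63,    0,    0,    0,    0]), array([-0.004, -0.002,  0.   ,  0.002,  0.004,  0.006,  0.008,  0.01 ,
        0.012,  0.014,  0.016,  0.018,  0.02 ,  0.022,  0.024,  0.026,
        0.028,  0.03 ,  0.032,  0.034,  0.036,  0.038,  0.04 ,  0.042,
        0.044,  0.046,  0.048,  0.05 ]))
-0.002 3598 [0.002  0.0017 0.002 ] [0.13223802 0.16575033 0.00658253]
0.009 5894 [0.0064 0.0042 0.008 ] [0.14015417 0.15791343 0.00897083]
```

View pics/w14.png

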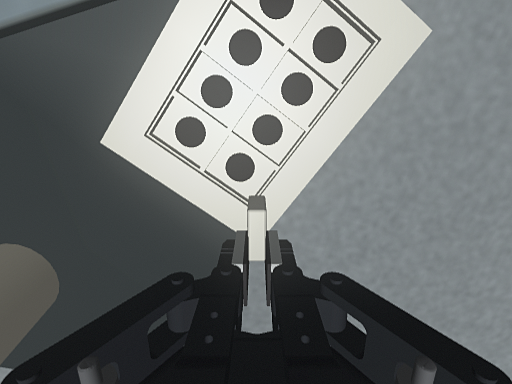

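The rim is 13 mm above the bench and flat to within about 0.006 rad. I'll firm the grip here, then lift.

Request:
move_arm(motion=[[0,0.05,0,0],[0,0.05,0,0],[0,0.05,0,0],[0,0.05,0,0],[0,0.05,0,0]], gripper=1)

```text
time: 15.68
tool_pos: [0.6621, 0.4306, 0.0282]
tcp_rot: [-1.563, -0.18, 0.18]
contact_force: [1.0, 0.5, 1.3]
width: 0.0078
```

Request:
move_arm(motion=[[0,-0.5,0,0],[0,-2,0,0],[0,-5,0,0],[0,-8,0,0],[0,-10,0,0]])

```text
time: 16.3
tool_pos: [0.6629, 0.4309, 0.1314]
tcp_rot: [-1.562, -0.182, 0.178]
contact_force: [0.6, 0.1, -1.2]
width: 0.0081
```

```bash
cat >> h.py <<'E'
def rim(w,ztop=None):
    v,u=np.mgrid[0:236,60:450];uv=np.c_[u.ravel(),v.ravel()].astype(float)
    P=dep(w,uv);im=w['im'];b=(im[v.ravel(),u.ravel()].min(1)>150)&(w['d'].ravel()[v.ravel()*512+u.ravel()]>0)
    P=P[b];z0=ztop
    t=np.array([0,0,z0])
    for g in(.006,.004,.003,.003,.003):
        A=np.c_[P[:,:2],np.ones(len(P))];m=np.abs(P[:,2]-A@t)<g
        t=np.linalg.lstsq(A[m],P[m,2],rcond=None)[0]
    return t,m.sum(),P[m]
E
python3 - <<'E'
from h import *
w=grab('wrist','w15')
p,R,s=tool();print(p,s['width'],s['contact_force'],s['torque'])
t,n,Q=rim(w,p[2]-.015);print(np.round(t,4),n,'along',t[:2]@R[:2,0],'across',t[:2]@R[:2,2],'z',t@[.58,.41,1]-p[2])
E
```

```text
[0.66381571 0.43152106 0.13426846] 0.008348283405554562 [0.11199974 0.52040756 2.40792955] [ 0.02910881 -0.19191579  0.02165973]
[0.0406 0.0127 0.0845] 22602 along 0.042400555911299126 across 0.003182732936031126 z -0.020994072814318185
```

Request:
move_arm(motion=[[0,-1,0,0],[0,-2,0,0],[0,-2,0,0],[0,-2,0,0],[0,-2,0,0]])

```text
time: 16.98
tool_pos: [0.662, 0.4304, 0.1475]
tcp_rot: [-1.564, -0.179, 0.181]
contact_force: [0.6, 0.1, -0.8]
width: 0.0081
```

```bash
python3 - <<'E'
from h import *
w=grab('wrist','w16')
p,R,s=tool();print(p,np.round(R,4),s['width'],s['contact_force'],s['torque'])
t,n,Q=rim(w,p[2]-.015);print(np.round(t,4),n,'along',t[:2]@R[:2,0],'across',t[:2]@R[:2,2],'z',t@[.58,.41,1]-p[2])
w=load('pics/w14.npz');t,n,Q=rim(w,.013);print('w14',np.round(t,4),n,'along',t[:2]@R[:2,0],'across',t[:2]@R[:2,2],t@[.58,.41,1])
E
```

```text
[0.66199357 0.43042186 0.14759012] [[ 9.739e-01 -9.000e-04 -2.272e-01]
 [ 2.272e-01 -6.000e-04  9.739e-01]
 [-1.000e-03 -1.000e+00 -4.000e-04]] 0.007914688005882936 [ 1.32017874 -0.17625592 -0.71202489] [ 0.01056001 -0.07197134 -0.03632608]
[0.0371 0.0104 0.1039] 22598 along 0.03850587772798404 across 0.0017431296922860333 z -0.0178968214110945
w14 [0.0063 0.0041 0.0082] 22869 along 0.007082330192999572 across 0.002557130608212531 0.013496180717127972
```

View pics/w16.png

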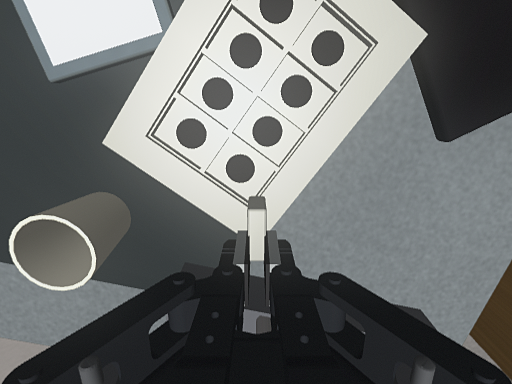

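```bash
python3 - <<'E'
from h import *
w=load('pics/w16.npz');p,R,s=tool()
# refine corners
g=cv2.cvtColor(w['im'],cv2.COLOR_RGB2GRAY)
c=cv2.cornerSubPix(g,np.array([[[103,142]],[[427,35]]],np.float32),(5,5),(-1,-1),(3,50,.01))[:,0];print(c)
t=np.array([.0371,.0104,.1039])
o,d=ray(w,c)
k=(t[:2]@o[:2]+t[2]-o[2])/(d[:,2]-d[:,:2]@t[:2]);X=o+d*k[:,None];print(np.round(X,4),np.linalg.norm(X[0]-X[1]))
C=X.mean(0);print('centre',C,'rel tool',R.T@(C-p))
e=X[1]-X[0];print('yaw',np.arctan2(e[1],e[0])-np.arctan2(110,-150))
# pad from wrist 10 (partial)
tgt=np.array([.509,.2365,C[2]]);print('move tool',R.T@(tgt-C))
E
```

```text
[[101.3775   142.42227 ]
 [427.64407   33.840622]]
[[0.6276 0.3312 0.1306]
 [0.5326 0.4916 0.1288]] 0.18640996293652076
centre [0.58009782 0.4114026  0.12970022] rel tool [-8.40577758e-02  1.79715857e-02  8.93582104e-05]
yaw -0.40383125819365295
move tool [-0.1089722   0.00016381 -0.15417799]
```

The tilt is about 0.03–0.04 rad (≈2°) and steady; the flat reference reading was 0.007. Moving to centre over the pad at height.

Request:
move_arm(motion=[[-0.6,-2,-0.9,0],[-2.7,-3.6,-3.8,0],[-5.2,-3.6,-7.3,0],[-7.7,-3.6,-10.9,0],[-9.6,-3.6,-13.6,0]])

```text
time: 17.65
tool_pos: [0.5994, 0.2735, 0.1864]
tcp_rot: [-1.564, -0.18, 0.177]
contact_force: [0.3, 0.2, -0.4]
width: 0.0081
```

Request:
move_arm(motion=[[-0.8,0,-1.2,0],[-1.3,0,-1.8,0],[-1.3,0,-1.8,0],[-1.3,0,-1.8,0],[-1.3,0,-1.8,0]])

```text
time: 18.27
tool_pos: [0.5911, 0.2568, 0.1839]
tcp_rot: [-1.563, -0.181, 0.181]
contact_force: [-0.1, 0.4, -1.2]
width: 0.0079
```

```bash
python3 - <<'E'
from h import *
w=grab('wrist','w17');d=grab('side','d17');c=grab('scene','s17')
p,R,s=tool();print(p,s['width'],s['contact_force'],s['torque'],s['time'])
t,n,Q=rim(w,p[2]-.018);print(np.round(t,4),n,'along',t[:2]@R[:2,0],'across',t[:2]@R[:2,2])
C=p+R@[-.0841,.018,0];print('centre',C, 'rim top there',t@[C[0],C[1],1])
for n,c in(('side',d),('scene',c)): print(n,proj(c,[C,[.509,.2365,.014]]))
E
```

```text
[0.59104321 0.25625549 0.18403302] 0.00759966261673696 [-0.74918252 -0.47953819 -0.97848738] [ 0.04817315 -0.10099955 -0.02488707] 18.425
[0.0379 0.0114 0.1442] 22657 along 0.0394711203913915 across 0.0024722131540083478
centre [0.50914679 0.23710603 0.16605849] rim top there 0.16617428664717596
side [[209.10360169 210.39509674]
 [212.16527371 246.68265819]]
scene [[347.35307598 140.58952157]
 [337.17325244 182.20447416]]
```

View pics/w17.png

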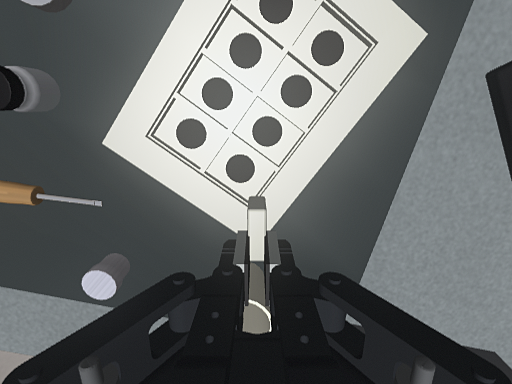

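View pics/d17.png

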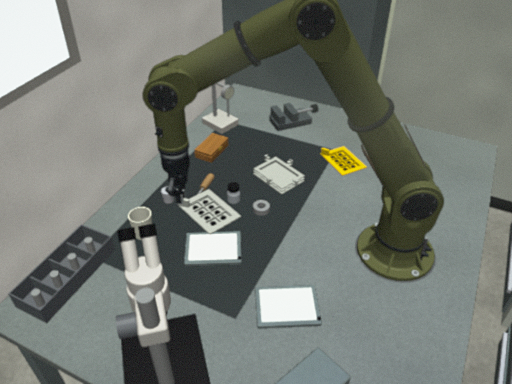

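View pics/s17.png

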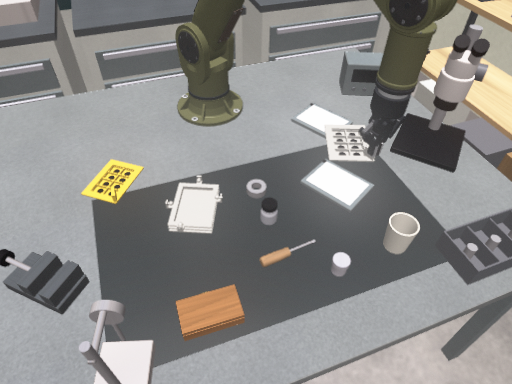

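Tray is centred over the pad: projections agree with the side view (209,210) and scene view (347,141). Last checks are stack displacement, bystanders and drift.

Request:
move_arm(motion=[[0,0,0,0],[0,0,0,0],[0,0,0,0],[0,0,0,0],[0,0,0,0]])

```text
time: 19.05
tool_pos: [0.5911, 0.2558, 0.1843]
tcp_rot: [-1.563, -0.18, 0.18]
contact_force: [-0.0, -0.1, -1.2]
width: 0.0076
```

```bash
python3 - <<'E'
from h import *
w=grab('wrist','w18');p,R,s=tool();print(p,np.abs(s['joint_velocities']).max(),s['width'],s['contact_force'])
t,n,Q=rim(w,p[2]-.018);print('along',t[:2]@R[:2,0],'across',t[:2]@R[:2,2])
a=load('pics/d1.npz')['im'].astype(int);b=load('pics/d17.npz')['im'].astype(int)
a2=load('pics/scene0.npz')['im'].astype(int);b2=load('pics/s17.npz')['im'].astype(int)
D=(np.abs(a2-b2).max(2)>40).astype(np.uint8)
k,l,st,ce=cv2.connectedComponentsWithStats(D)
for i in range(1,k):
    if st[i,4]>8: print(st[i],np.round(ce[i]))
o=np.hstack([x[160:250,155:240] for x in(a2,b2)]).astype(np.uint8)
cv2.imwrite('pics/cmp.png',cv2.resize(o,None,fx=4.5,fy=4.5,interpolation=cv2.INTER_CUBIC)[:,:,::-1])
E
```

```text
[0.59107004 0.25582123 0.18431172] 0.0011928371292471238 0.008011246653646727 [-5.50533228e-01  7.83611276e-05 -8.05182322e-01]
along 0.03965480101592875 across 0.0023080665184191346
[194   0   7  14  34] [197.   6.]
[243   0   7   8  36] [245.   3.]
[374   0  25  15 240] [387.   5.]
[ 326    0  131  162 4452] [389.  98.]
[380  14  30  70 890] [394.  48.]
[420  15   5  11  38] [422.  20.]
[232  16  10  17  27] [236.  23.]
[175  22  16  28 173] [180.  33.]
[193  25  23  10  76] [203.  29.]
[193  35   6  11  14] [196.  40.]
[196  34  11  14  68] [202.  40.]
[209  57  15  11  92] [216.  62.]
[227  59   7  12  50] [229.  64.]
[377  74  12   9  25] [382.  79.]
[332 128   8   4  27] [335. 129.]
[178 181  18   3  32] [186. 182.]
[202 182  17   3  31] [210. 183.]
[174 187  21  34 287] [185. 204.]
[183 192  30  36 313] [201. 210.]
[168 224  10   2  13] [172. 225.]
```

View pics/cmp.png

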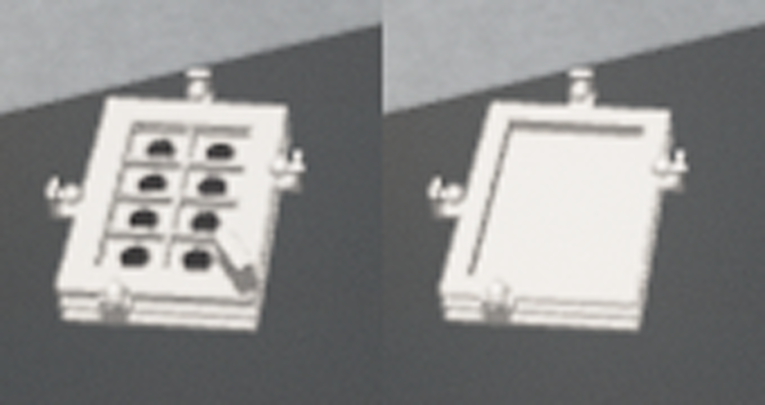

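The ears and the stack outline coincide before and after, and no bystander region changed. The tray is steady at 0.04 rad tilt with the arm still. Handing in.

```bash
python3 -c "
from cell import *
print(hand_in())"
```

```text
the job is handed in; nothing more can be done
None
```

The top tray is off the stack and held in the gripper over the right-hand light pad, and the job is handed in at about 19 s.

**What I did:**
- **Peel:** I pinched the tab with a light grip and raised that corner along an arc. It was about 26 mm open in the side view while the far corner still sat on the stack. After that all four snaps let go.
- **Levelling:** The hand cannot tilt, so the tray hung at 0.13 to 0.18 rad once off. I set its pan down briefly on clear bench beyond the pad to turn it level in the pads. Then I firmed the grip, lifted it and carried it over the pad.

**Last checks:**
- **Position:** The tray centre is at (0.509, 0.237, 0.164), against a pad centre of (0.509, 0.2365, 0.014). That is centred to about 2 mm and 15 cm above the pad.
- **Hold:** The arm was still and the measured force was about 1 N, consistent with the tray's weight, so it is touching nothing else.
- **Surroundings:** Before-and-after pictures show the stack and the bystanders unmoved.

**Not perfect:** The tray sagged slightly when lifted from the bench. It is tilted about 0.04 rad (2°) along its diagonal by the wrist camera's depth, which read 0.007 when the tray lay flat. It was not drifting, so I left it.

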